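Push the filled cassette drawers shut

TASK

All three drawers of the low cassette file are standing open. With your fingertips, push fully home the two drawers that hold a cassette with a wax block on it, without slamming them, and leave the drawer with the empty cassette standing open just where it is. Only push: the cassettes stay lying in their drawers and are not picked up, and the slide rack, the jar and the carton around and on the file stay where they are.

Things in the scene. Friction and masses are not known exactly. Their poses are not given: they have to be found in the camera images.
- file: low grey fixed cabinet, 180 deep (x) x 300 wide (y) x 60 mm high, three drawers side by side, all open. Origin: centre of its underside, on the bench. x points into it (the way drawers shut), y to its left seen from the robot, z up. Cabinet front plane at x = -90 mm; drawer centre lines at y = +98 (left), 0 (middle), -98 mm (right); 4 mm gaps between fronts
- drawer_left (a joint): how far the left drawer is out, m: 0 = fully home, front against the cabinet; 0.135 = end stop; it slides along the file's x axis, is held only by about 2 N of friction and some damping, and stays where it is left
- drawer_middle (a joint): how far the middle drawer is out, m: as for the left one
- drawer_right (a joint): how far the right drawer is out, m: as for the left one
- drawer_left_front (a point): point on the outer face of the left drawer's front, centre line, 42 mm above the bench; file's axes; at file x = -102 mm when home. Flat front 94 wide, 12 thick, 7 to 58 mm above the bench; cup pull 44 wide stands out 9 mm between 15 and 28 mm up, flat face above. Inside: 82 mm wide, floor 14 mm, side walls 40 mm above the bench
- drawer_middle_front (a point): point on the outer face of the middle drawer's front, centre line, 42 mm above the bench; file's axes; at file x = -102 mm when home. Flat front 94 wide, 12 thick, 7 to 58 mm above the bench; cup pull 44 wide stands out 9 mm between 15 and 28 mm up, flat face above. Inside: 82 mm wide, floor 14 mm, side walls 40 mm above the bench
- drawer_right_front (a point): point on the outer face of the right drawer's front, centre line, 42 mm above the bench; file's axes; at file x = -102 mm when home. Flat front 94 wide, 12 thick, 7 to 58 mm above the bench; cup pull 44 wide stands out 9 mm between 15 and 28 mm up, flat face above. Inside: 82 mm wide, floor 14 mm, side walls 40 mm above the bench
- wax_block_a: tissue cassette carrying a wax block: 28 x 41 mm flat base with a rounded wax block on top, 14 mm high in all; lies flat on the floor of one of the three drawers (which one varies). Origin: centre of its underside; z up. 30 g or less, loose
- wax_block_b: the second one of the same kind, in another drawer: tissue cassette carrying a wax block: 28 x 41 mm flat base with a rounded wax block on top, 14 mm high in all; lies flat on the floor of one of the three drawers (which one varies). Origin: centre of its underside; z up. 30 g or less, loose
- empty_cassette: empty tissue cassette: flat slotted tray 28 x 41 x 7 mm without any wax on it, lying in the remaining drawer. Origin: centre of its underside. Loose
- slide_rack: bystander: small slide rack full of slides, 36 x 100 x 80 mm high, standing loose on the bench left of the drawers. Origin: centre of its underside
- jar: bystander: round staining jar with knobbed lid, 57 mm across, 106 mm high, standing loose on the bench right of the drawers. Origin: centre of its underside
- slip_box: bystander: flat carton 60 x 60 x 22 mm high lying loose on top of the file. Origin: centre of its underside
There are look-alikes about, which are no part of the job. What is shaped like the wax_block_a but red is not meant.

How it is judged:
By the outcome, as a careful person would: the job done as asked, in the order asked, and still so for the second after the job is handed in, with the robot touching nothing.
It also fails if it takes over 42 s, if anything falls off the work surface, if the arm or the gripper's body presses on something with over 40 N, if the wrist force passes 120 N, or if a joint passes its speed limit or range.

ROBOT

A 6-joint arm with a two-finger parallel gripper is mounted at the origin on a cart in front of the work surface, level with it; the furniture and walls round the work are solid. World frame = base frame: x ahead of the robot, y to its left, z up, the work surface at z = 0. Lengths are in m, angles in rad, forces in N, time in s.
With the tool pointing down it reaches from about 0.35 to 0.775 m from the base axis. Payload 5.5 kg.
Tool frame: the origin (TCP) lies at the very end of the fingers, on their centre line; the grasp point (between the pads) lies 19 mm behind it; z points along the fingers, y is the line along which they close (so a half turn about z gives the same grasp; the last joint's range is limited). The gripper opens to 85 mm and grips with 20 to 120 N. Pads are 22 mm wide; open, the fingers measure 114 mm over their backs; the gripper's body (76 mm by 85 mm) begins 54 mm behind the grasp point. The pads swing forward as they close: fully open they stand 13 mm farther back than shut.
Start: joints at [0.965, 0.313, 0.046, 1.304, 0, 1.431], TCP at [0.258, 0.514, 0.231] pointing down, gripper open.
Joint ranges: [-2.76, 2.76], [-0.86, 1.69], [-1.03, 1.26], [-2.2, 2.34], [-1.47, 1.5], [-3.14, 3.14]. Speed limits (rad/s): [2.57, 2.57, 3.14, 3.14, 3.14, 3.14].

INTERFACE

Orientations are given as a unit quaternion [w, x, y, z].
In Python, from workcell import env, viewer, nets gives the robot as it stands. The module is installed in compiled form; this text tells all that it offers.
- The arm moves only by the tool creep_tool, called after "Call:" as name(argument=value, ...) on one line, values as JSON. Schema: {"type":"object","properties":{"plan":{"type":"object","properties":{"sx":{"type":"array","items":{"type":"number"},"minItems":1,"maxItems":8},"sy":{"type":"array","items":{"type":"number"},"minItems":1,"maxItems":8},"sz":{"type":"array","items":{"type":"number"},"minItems":1,"maxItems":8},"rx":{"type":"array","items":{"type":"number"},"minItems":1,"maxItems":8},"ry":{"type":"array","items":{"type":"number"},"minItems":1,"maxItems":8},"rz":{"type":"array","items":{"type":"number"},"minItems":1,"maxItems":8}},"additionalProperties":false,"required":["sx","sy","sz","rx","ry","rz"]},"finger_gap":{"type":"number"},"grip_force":{"type":"number"},"only":{"type":"string"},"quiet":{"type":"boolean"},"lines":{"type":"string"}},"required":["plan"],"additionalProperties":false}. plan is an object with one list for each field, all of the same length, 1 to 8, a row being the entries at one place: sx, sy, sz (the shift in parts of the range, where 1.0 means 0.75 m), rx, ry, rz (a rotation vector in fractions of the full range, 1 being 60 degrees); each row is the pose to reach, as a shift and turn from the pose commanded when the call began, along the tool's axes at that moment; what a row does not reach only later rows make up. A row lasts 1/8 s, in which the tool goes at most 0.0625 m and 0.188 rad, less where a joint would pass 70% of its speed; a pose out of reach is approached as far as the arm can. finger_gap is the finger opening in m, set as the call begins (left out keeps the last). The fingers move at their own pace and stop on an object; grip_force is the grip in N (left out, the last holds). Time passes only in rows, so rows that do not move let the fingers close. The tool returns the time, the measured TCP pose, the force, the opening and the grip force at its end. only (a regular expression) keeps the lines of the reply that match it, lines (a string "A,B") keeps lines A to B, and quiet returns only ok. Input that does not fit is refused with a message, and nothing moves.
- env.get_state(): the state, without advancing time (a new reading comes with each control period).
- viewer.read_camera(name): name is "side" or "top" or "wrist"; returns a dict with "image" (400x640x3 uint8, red, green, blue), "K" (3x3 intrinsics, pixels), "D" ([k1, k2, p1, p2, k3] as OpenCV has them; the pictures are not rectified), "R" (3x3) and "t" (3): a world point X has camera coordinates R X + t. Camera axes: x right, y down, z forward; pixel columns grow to the right and rows downward; lengths in m; the calibration is good to about 2 mm. A picture is of the moment at which its call begins. There is no depth.
- env.hand_in(): hands the job in; it is judged then, once.
Trained networks look in a picture, given as the dict that the camera call returned (one of the last four; its "shot" number tells which), for a name from the list of things; names that differ only in an ending like _2 or _b are one class to them, and where a whole thing is asked for, a point or a joint stands for the part that bears it (a point fixed in the world has none). Each returns a list of dicts, best first, with "confidence" (0 to 1); they miss things now and then, are a little off and sometimes report something else, mostly with a low value. They report only what shows in the picture. A call takes as long as a camera call. They do not tell look-alikes from the thing itself.
- nets.outline_of(label, picture): "region" (400x640 bool, what is visible of it) and "box" ([left, top, right, bottom] in pixels, round what is visible of it).
The state is a dict: "clock": time; "joint_pos": joint angles; "qvel": joint speeds; "tau": joint torques, N m; "tcp_pos": TCP position; "orientation": TCP orientation; "wrist_force": force on the tool from outside, world axes, zero at the start; "ft_torque": the same for the moment, N m; "finger_gap": finger opening in m; "grip_force": force on a finger pad.
Only numpy, scipy, OpenCV 4.12 (cv2) and the standard library are available. Lean on these libraries where they do the work, as an engineer would, in place of code of your own. Each camera call takes 0.05 s, during which the arm holds its last target. There are 200 camera calls.

## Working session

There is one attempt and no reset: what is moved stays moved. The work goes in short steps, Python scripts to look and compute and a tool call to move; the robot and the scene stay as the last step left them, time stands still between calls to the robot, and variables do not carry over. Pictures are saved under pics/ and viewed, at most 10 in all, crops included, and the job is handed in when it is done.

```bash
mkdir -p pics; python3 - <<'E'
from workcell import env, viewer, nets
import cv2,numpy as np
ims=[]
for n in ["top","side"]:
    p=viewer.read_camera(n)
    cv2.imwrite(f"pics/{n}0.png",p["image"][:,:,::-1])
    print(n,p["K"].tolist(),p["D"],p["R"].round(4).tolist(),p["t"].round(4))
    for l in ["file","drawer_left","drawer_middle","drawer_right","wax_block_a","empty_cassette","slide_rack","jar","slip_box"]:
        print(l,[(np.round(d["box"]).tolist(),round(d["confidence"],2)) for d in nets.outline_of(l,p)])
s=env.get_state();print(s["clock"],s["tcp_pos"],s["orientation"])
E
```

```text
top [[382.65811750286434, 0.0, 317.30843074493015], [0.0, 382.65811750286434, 193.83988893923947], [0.0, 0.0, 1.0]] [0.02714473 0.         0.         0.         0.        ] [[0.0126, -0.9995, 0.0306], [-0.9963, -0.0151, -0.085], [0.0855, -0.0295, -0.9959]] [0.0155 0.6082 0.8534]
file [([246.0, 91.0, 402.0, 242.0], 0.65)]
drawer_left []
drawer_middle [([288.0, 181.0, 341.0, 242.0], 0.97)]
drawer_right [([333.0, 184.0, 382.0, 240.0], 0.63), ([287.0, 179.0, 340.0, 243.0], 0.58)]
wax_block_a [([311.0, 194.0, 327.0, 206.0], 0.78), ([258.0, 248.0, 282.0, 264.0], 0.78), ([301.0, 256.0, 320.0, 275.0], 0.76), ([345.0, 200.0, 362.0, 212.0], 0.54)]
empty_cassette [([267.0, 182.0, 288.0, 198.0], 0.56)]
slide_rack [([196.0, 140.0, 245.0, 164.0], 0.66)]
jar [([399.0, 202.0, 432.0, 224.0], 0.95)]
slip_box [([335.0, 188.0, 379.0, 241.0], 0.71)]
side [[497.0325668822811, 0.0, 318.264506133016], [0.0, 497.0325668822811, 197.56075287519855], [0.0, 0.0, 1.0]] [-0.03800517  0.          0.          0.          0.        ] [[0.9611, -0.276, -0.0119], [-0.1308, -0.4168, -0.8996], [0.2434, 0.8661, -0.4367]] [-0.5617  0.1537  0.9328]
file [([276.0, 173.0, 441.0, 262.0], 0.77)]
drawer_left [([285.0, 180.0, 337.0, 207.0], 0.65), ([350.0, 179.0, 382.0, 202.0], 0.37), ([316.0, 215.0, 327.0, 222.0], 0.29)]
drawer_middle [([273.0, 197.0, 342.0, 239.0], 0.66)]
drawer_right [([288.0, 216.0, 351.0, 262.0], 0.69)]
wax_block_a [([318.0, 230.0, 328.0, 243.0], 0.61), ([238.0, 226.0, 260.0, 240.0], 0.57), ([314.0, 216.0, 328.0, 221.0], 0.55)]
empty_cassette []
slide_rack [([325.0, 151.0, 346.0, 184.0], 0.86)]
jar [([318.0, 232.0, 330.0, 242.0], 0.63), ([326.0, 235.0, 355.0, 292.0], 0.61)]
slip_box [([354.0, 179.0, 381.0, 198.0], 0.68), ([283.0, 179.0, 337.0, 203.0], 0.27)]
1.0 [0.25830884 0.51378659 0.23135835] [4.41224396e-05 2.30800059e-01 9.73001195e-01 7.74716989e-05]
```

```bash
python3 - <<'E'
import cv2
a=cv2.imread("pics/top0.png")[80:290,180:450]; cv2.imwrite("pics/top0c.png",cv2.resize(a,(771,600),interpolation=cv2.INTER_CUBIC))
a=cv2.imread("pics/side0.png")[140:310,220:450]; cv2.imwrite("pics/side0c.png",cv2.resize(a,(800,591),interpolation=cv2.INTER_CUBIC))
E
```

```text
(no output)
```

View pics/top0c.png

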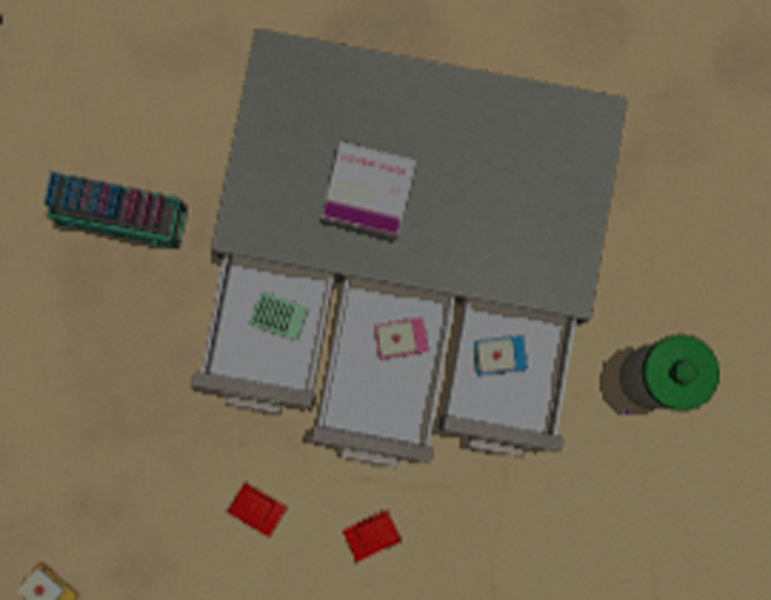

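View pics/side0c.png

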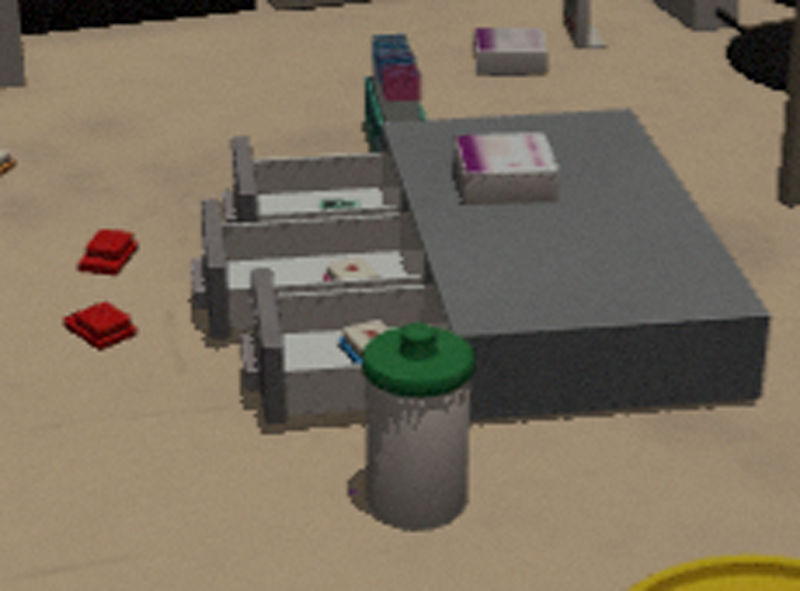

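The empty slotted green cassette (top px ~277,190) is in the left drawer. The middle drawer holds a pink cassette with wax (~320,198) and the right one a blue cassette with wax (~355,204). The red pieces at (270,258) and (310,267), and the yellow one at lower left, lie on the bench and are look-alikes. So I push the middle and right drawers. Next I fit the file pose from the cabinet corners and the drawer front edges.

```bash
cat > h.py <<'E'
from workcell import env, viewer, nets
import cv2,numpy as np
from scipy.optimize import least_squares
from scipy.spatial.transform import Rotation as Ro
def ray(p,uv,z):
    n=cv2.undistortPoints(np.array([[uv]],float),p["K"],np.array(p["D"],float))[0,0]
    d=p["R"].T@np.array([n[0],n[1],1]); c=-p["R"].T@p["t"]
    return c+d*(z-c[2])/d[2]
def proj(p,X): return cv2.projectPoints(np.array(X,float).reshape(-1,3),cv2.Rodrigues(p["R"])[0],p["t"],p["K"],np.array(p["D"],float))[0][:,0]
def top(u,v): return (u/2.8556+180,v/2.857+80)
E
python3 - <<'E'
from h import *
p=viewer.read_camera("top")
P=[ray(p,top(*c),.06)[:2] for c in [(258,29),(627,98),(595,320),(213,253)]]
L=np.array([[.09,.15],[.09,-.15],[-.09,-.15],[-.09,.15]])
f=least_squares(lambda q:((L@np.array([[np.cos(q[2]),np.sin(q[2])],[-np.sin(q[2]),np.cos(q[2])]])+q[:2])-P).ravel(),[.6,0,0])
x,y,th=f.x;print(f.x,np.round(f.fun*1000,1))
Rm=np.array([[np.cos(th),-np.sin(th)],[np.sin(th),np.cos(th)]])
for n,cs in dict(left=[(192,386),(312,407)],mid=[(306,440),(430,461)],right=[(441,433),(561,450)]).items():
    for c in cs:
        w=ray(p,top(*c),.058)[:2]; print(n,w.round(4),"file",(Rm.T@(w-[x,y])).round(4))
p2=viewer.read_camera("side")
print(proj(p2,[[*(Rm@l+[x,y]),.06] for l in L]).round(0).tolist(), "seen side crop", [(a/3.478+220,b/3.476+140) for a,b in [(632,110),(768,318),(450,333),(387,123)]])
w=ray(p,top(683,372),.1);print("jar",w,"file",Rm.T@(w[:2]-[x,y]))
E
```

```text
[ 0.72384264  0.00159053 -0.16130327] [-0.3  1.8  0.6 -2.4 -0.6  0.7  0.2 -0. ]
left [0.5562 0.1777] file [-0.1938  0.1469]
left [0.5413 0.0857] file [-0.1937  0.0536]
mid [0.516  0.0898] file [-0.2193  0.0536]
mid [ 0.5012 -0.0055] file [-0.2187 -0.0428]
right [ 0.5226 -0.0138] file [-0.1962 -0.0475]
right [ 0.5108 -0.1064] file [-0.193  -0.1408]
[[401.0, 171.0], [442.0, 230.0], [351.0, 237.0], [329.0, 175.0]] seen side crop [(401.7136285221392, 171.64556962025316), (440.81656124209314, 231.4844649021864), (349.38470385278896, 235.79976985040275), (331.27084531339847, 175.385500575374)]
jar [ 0.57021373 -0.18906608  0.1       ] file [-0.12101429 -0.21285518]
```

Units first: shifts go in shares of 0.75 m and turns go in shares of 60 degrees. So -0.33 m / 0.75 = -0.44, -0.0625 m / 0.75 = -0.0833, -0.305 rad / 1.0472 = -0.2913.

Call:
creep_tool(plan={"sx": [-0.04, -0.1, -0.16, -0.22, -0.28, -0.34, -0.4, -0.44], "sy": [-0.0333, -0.0833, -0.1333, -0.1833, -0.2333, -0.2833, -0.3333, -0.3667], "sz": [0, 0, 0, 0, 0, 0, 0, 0], "rx": [0, 0, 0, 0, 0, 0, 0, 0], "ry": [0, 0, 0, 0, 0, 0, 0, 0], "rz": [-0.0382, -0.0764, -0.1146, -0.1528, -0.191, -0.2292, -0.2674, -0.2913]}, finger_gap=0, grip_force=20)

```text
clock: 2.1
tcp_pos: [0.4304, 0.1176, 0.2316]
orientation: [0.0, 0.081, 0.997, 0.0]
wrist_force: [-0.4, 0.8, 0.1]
finger_gap: -0.0002
grip_force: 0.0
```

```bash
cat >> h.py <<'E'
F=np.array([.7238,.0016]);th=-.1613
Rm=np.array([[np.cos(th),-np.sin(th)],[np.sin(th),np.cos(th)]])
def go(fx,fy,z):
    s=env.get_state(); R=Ro.from_quat(np.roll(s["orientation"],-1)).as_matrix()
    w=np.array([*(F+Rm@[fx,fy]),z]); 
    Rt=np.array([[-Rm[0,0],Rm[0,1],0],[-Rm[1,0],Rm[1,1],0],[0,0,-1]])
    print("clock",s["clock"],"now",s["tcp_pos"].round(4),"file",(Rm.T@(s["tcp_pos"][:2]-F)).round(4),"target",w.round(4),"shift",(R.T@(w-s["tcp_pos"])).round(4),"rot",Ro.from_matrix(R.T@Rt).as_rotvec().round(3),"F",s["wrist_force"].round(1),"gap",s["finger_gap"])
E
python3 -c "
from h import *
go(-.275,.003,.036)"
```

```text
clock 2.1 now [0.4304 0.1176 0.2316] file [-0.3082  0.0674] target [0.4529 0.0487 0.036 ] shift [-0.0331 -0.0644  0.1956] rot [ 0.     0.001 -0.001] F [-0.4  0.8  0.1] gap -0.00021930815679899356
```

Converted, 0.195 m / 0.75 = 0.26, 0.18 m / 0.75 = 0.24.

Call:
creep_tool(plan={"sx": [-0.0227, -0.044, -0.044, -0.044, -0.044, -0.044, -0.044], "sy": [-0.0427, -0.0853, -0.0853, -0.0853, -0.0853, -0.0853, -0.0853], "sz": [0.0267, 0.0667, 0.1333, 0.2, 0.24, 0.26, 0.26], "rx": [0, 0, 0, 0, 0, 0, 0], "ry": [0, 0, 0, 0, 0, 0, 0], "rz": [0, 0, 0, 0, 0, 0, 0]})

```text
clock: 2.98
tcp_pos: [0.4508, 0.0515, 0.0353]
orientation: [-0.001, 0.08, 0.997, 0.0]
wrist_force: [0.2, -0.4, 0.5]
finger_gap: -0.0001
grip_force: 0.0
```

```bash
python3 - <<'E'
from h import *
go(-.23,.003,.036)
p=viewer.read_camera("side");cv2.imwrite("pics/s1.png",cv2.resize(p["image"][120:300,200:450,::-1],(800,576),interpolation=cv2.INTER_CUBIC))
E
```

```text
clock 2.975 now [0.4508 0.0515 0.0353] file [-0.2774  0.0054] target [0.4973 0.0415 0.036 ] shift [-0.0474 -0.0024 -0.0008] rot [-0.    -0.003  0.   ] F [ 0.2 -0.4  0.5] gap -6.194692185455507e-05
```

View pics/s1.png

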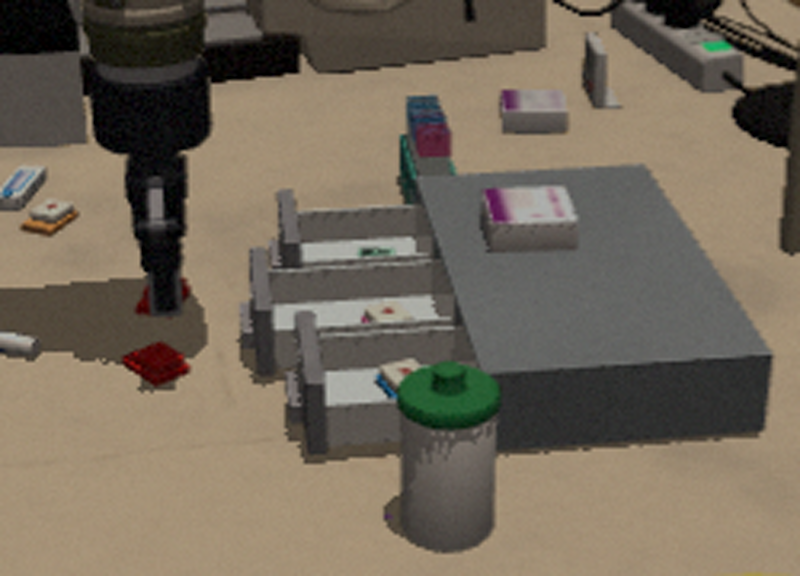

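The closed fingertips stand at about crop (165,312), in front of the middle drawer's face and above the height of its pull. I'll approach and push slowly.

Converted, -0.074 m / 0.75 = -0.0987, -0.066 m / 0.75 = -0.088.

Call:
creep_tool(plan={"sx": [-0.02, -0.04, -0.0507, -0.0587, -0.0667, -0.0773, -0.088, -0.0987], "sy": [-0.0027, -0.0027, -0.0027, -0.0027, -0.0027, -0.0027, -0.0027, -0.0027], "sz": [0, 0, 0, 0, 0, 0, 0, 0], "rx": [0, 0, 0, 0, 0, 0, 0, 0], "ry": [0, 0, 0, 0, 0, 0, 0, 0], "rz": [0, 0, 0, 0, 0, 0, 0, 0]})

```text
clock: 4.03
tcp_pos: [0.5247, 0.0374, 0.036]
orientation: [-0.0, 0.08, 0.997, -0.0]
wrist_force: [-3.0, 0.4, -1.1]
finger_gap: -0.0
grip_force: 1.1
```

```bash
python3 -c "
from h import *
go(-.113,.003,.036)"
```

```text
clock 4.025 now [0.5247 0.0374 0.036 ] file [-0.2022  0.0034] target [0.6127 0.0227 0.036 ] shift [-0.0892 -0.0004 -0.    ] rot [-0.    -0.001  0.   ] F [-3.   0.4 -1.1] gap -1.7261471489397e-05
```

Converted, -0.074 m / 0.75 = -0.0987, -0.068 m / 0.75 = -0.0907.

Call:
creep_tool(plan={"sx": [-0.0133, -0.0267, -0.04, -0.0533, -0.0667, -0.08, -0.0907, -0.0987], "sy": [0, 0, 0, 0, 0, 0, 0, 0], "sz": [0, 0, 0, 0, 0, 0, 0, 0], "rx": [0, 0, 0, 0, 0, 0, 0, 0], "ry": [0, 0, 0, 0, 0, 0, 0, 0], "rz": [0, 0, 0, 0, 0, 0, 0, 0]})

```text
clock: 5.03
tcp_pos: [0.5984, 0.0257, 0.0364]
orientation: [0.0, 0.08, 0.997, 0.0]
wrist_force: [-3.4, -2.1, -0.2]
finger_gap: -0.0001
grip_force: 1.1
```

Call:
creep_tool(plan={"sx": [-0.004, -0.0067, -0.0093, -0.012, -0.0147, -0.016], "sy": [0, 0, 0, 0, 0, 0], "sz": [0, 0, 0, 0, 0, 0], "rx": [0, 0, 0, 0, 0, 0], "ry": [0, 0, 0, 0, 0, 0], "rz": [0, 0, 0, 0, 0, 0]})

```text
clock: 5.78
tcp_pos: [0.6098, 0.0238, 0.0364]
orientation: [0.0, 0.08, 0.997, 0.0]
wrist_force: [-2.1, -1.2, 0.8]
finger_gap: -0.0
grip_force: 1.0
```

```bash
python3 -c "
from h import *
go(-.113,.003,.036)"
```

```text
clock 5.775 now [0.6098 0.0238 0.0364] file [-0.1161  0.0036] target [0.6127 0.0227 0.036 ] shift [-0.0031 -0.0006  0.0004] rot [0. 0. 0.] F [-2.1 -1.2  0.8] gap -3.803168133502369e-05
```

Only the slide friction so far; I creep on 1 mm at a time until the force rises.

Converted, -0.004 m / 0.75 = -0.0053, -0.003 m / 0.75 = -0.004.

Call:
creep_tool(plan={"sx": [-0.0013, -0.0027, -0.004, -0.0053], "sy": [0, 0, 0, 0], "sz": [0, 0, 0, 0], "rx": [0, 0, 0, 0], "ry": [0, 0, 0, 0], "rz": [0, 0, 0, 0]})

```text
clock: 6.28
tcp_pos: [0.6136, 0.0231, 0.0364]
orientation: [0.0, 0.08, 0.997, 0.0]
wrist_force: [-2.3, -0.8, 0.3]
finger_gap: 0.0003
grip_force: 1.0
```

Call:
creep_tool(plan={"sx": [-0.0013, -0.0027], "sy": [0, 0], "sz": [0, 0], "rx": [0, 0], "ry": [0, 0], "rz": [0, 0]})

```text
clock: 6.52
tcp_pos: [0.6139, 0.0231, 0.0363]
orientation: [-0.001, 0.08, 0.997, 0.0]
wrist_force: [-8.0, -0.2, 6.5]
finger_gap: 0.0
grip_force: 4.2
```

Converted, -0.001 m / 0.75 = -0.0013.

Call:
creep_tool(plan={"sx": [-0.0013, -0.0013], "sy": [0, 0], "sz": [0, 0], "rx": [0, 0], "ry": [0, 0], "rz": [0, 0]})

```text
clock: 6.78
tcp_pos: [0.6139, 0.0231, 0.0363]
orientation: [-0.002, 0.08, 0.997, 0.0]
wrist_force: [-9.4, 0.1, 6.8]
finger_gap: 0.0
grip_force: 4.6
```

Call:
creep_tool(plan={"sx": [0.004, 0.02, 0.0533, 0.1067, 0.16, 0.2, 0.2], "sy": [0, 0, 0, 0, 0, 0, 0], "sz": [0, 0, 0, 0, 0, 0, 0], "rx": [0, 0, 0, 0, 0, 0, 0], "ry": [0, 0, 0, 0, 0, 0, 0], "rz": [0, 0, 0, 0, 0, 0, 0]})

```text
clock: 7.65
tcp_pos: [0.4657, 0.0474, 0.0362]
orientation: [-0.001, 0.08, 0.997, 0.0]
wrist_force: [0.3, 0.2, -0.1]
finger_gap: 0.0005
grip_force: 0.0
```

```bash
python3 -c "
from h import *
go(-.24,-.095,.036)"
```

```text
clock 7.65 now [0.4657 0.0474 0.0362] file [-0.2622  0.0038] target [ 0.4717 -0.0536  0.036 ] shift [-0.022  -0.0988  0.0001] rot [ 0.    -0.001  0.001] F [ 0.3  0.2 -0.1] gap 0.00045325229056101694
```

Converted, -0.099 m / 0.75 = -0.132, -0.085 m / 0.75 = -0.1133.

Call:
creep_tool(plan={"sx": [0, 0, 0, -0.0133, -0.0333, -0.0507, -0.0587, -0.0667], "sy": [-0.0333, -0.0733, -0.1133, -0.132, -0.132, -0.132, -0.132, -0.132], "sz": [0, 0, 0, 0, 0, 0, 0, 0], "rx": [0, 0, 0, 0, 0, 0, 0, 0], "ry": [0, 0, 0, 0, 0, 0, 0, 0], "rz": [0, 0, 0, 0, 0, 0, 0, 0]})

```text
clock: 8.65
tcp_pos: [0.5023, -0.0583, 0.036]
orientation: [-0.0, 0.08, 0.997, 0.0]
wrist_force: [-0.1, 0.0, -0.4]
finger_gap: 0.0001
grip_force: 0.0
```

```bash
python3 -c "
from h import *
go(-.112,-.095,.036)"
```

```text
clock 8.65 now [ 0.5023 -0.0583  0.036 ] file [-0.209  -0.0947] target [ 0.598  -0.0742  0.036 ] shift [-0.097  -0.0004 -0.    ] rot [ 0.    -0.001  0.002] F [-0.1  0.  -0.4] gap 0.00011566755882701156
```

Converted, -0.074 m / 0.75 = -0.0987, -0.064 m / 0.75 = -0.0853.

Call:
creep_tool(plan={"sx": [-0.008, -0.0187, -0.032, -0.0453, -0.0587, -0.072, -0.0853, -0.0987], "sy": [0, 0, 0, 0, 0, 0, 0, 0], "sz": [0, 0, 0, 0, 0, 0, 0, 0], "rx": [0, 0, 0, 0, 0, 0, 0, 0], "ry": [0, 0, 0, 0, 0, 0, 0, 0], "rz": [0, 0, 0, 0, 0, 0, 0, 0]})

```text
clock: 9.65
tcp_pos: [0.5755, -0.071, 0.0361]
orientation: [-0.0, 0.08, 0.997, 0.0]
wrist_force: [-2.6, 1.3, -2.0]
finger_gap: -0.0
grip_force: 1.2
```

Call:
creep_tool(plan={"sx": [-0.008, -0.0147, -0.0187, -0.0213, -0.024, -0.0267], "sy": [0, 0, 0, 0, 0, 0], "sz": [0, 0, 0, 0, 0, 0], "rx": [0, 0, 0, 0, 0, 0], "ry": [0, 0, 0, 0, 0, 0], "rz": [0, 0, 0, 0, 0, 0]})

```text
clock: 10.4
tcp_pos: [0.5947, -0.0743, 0.0363]
orientation: [-0.0, 0.08, 0.997, -0.0]
wrist_force: [-1.9, -0.1, -1.0]
finger_gap: -0.0001
grip_force: 1.0
```

```bash
python3 -c "
from h import *
go(-.112,-.095,.036)"
```

```text
clock 10.4 now [ 0.5947 -0.0743  0.0363] file [-0.1153 -0.0957] target [ 0.598  -0.0742  0.036 ] shift [-0.0033  0.0007  0.0003] rot [-0. -0.  0.] F [-1.9 -0.1 -1. ] gap -6.737351131638666e-05
```

Converted, -0.004 m / 0.75 = -0.0053, -0.003 m / 0.75 = -0.004.

Call:
creep_tool(plan={"sx": [-0.0013, -0.0027, -0.004, -0.0053], "sy": [0, 0, 0, 0], "sz": [0, 0, 0, 0], "rx": [0, 0, 0, 0], "ry": [0, 0, 0, 0], "rz": [0, 0, 0, 0]})

```text
clock: 10.9
tcp_pos: [0.5975, -0.0746, 0.0364]
orientation: [-0.001, 0.08, 0.997, -0.0]
wrist_force: [-8.2, -1.0, 3.5]
finger_gap: 0.0001
grip_force: 3.7
```

Call:
creep_tool(plan={"sx": [-0.0013, -0.0027, -0.0027], "sy": [0, 0, 0], "sz": [0, 0, 0], "rx": [0, 0, 0], "ry": [0, 0, 0], "rz": [0, 0, 0]})

```text
clock: 11.28
tcp_pos: [0.5974, -0.0746, 0.0363]
orientation: [-0.003, 0.08, 0.997, -0.0]
wrist_force: [-11.4, -0.6, 8.0]
finger_gap: -0.0002
grip_force: 5.6
```

The right drawer is at its stop too. I back off, lift and look.

Converted, 0.15 m / 0.75 = 0.2, 0.14 m / 0.75 = 0.1867.

Call:
creep_tool(plan={"sx": [0.0053, 0.0267, 0.0667, 0.12, 0.16, 0.1867, 0.2, 0.2], "sy": [0, 0, 0, 0, 0, 0, 0, 0], "sz": [0, 0, 0, 0, -0.0267, -0.08, -0.1333, -0.1333], "rx": [0, 0, 0, 0, 0, 0, 0, 0], "ry": [0, 0, 0, 0, 0, 0, 0, 0], "rz": [0, 0, 0, 0, 0, 0, 0, 0]})

```text
clock: 12.28
tcp_pos: [0.4556, -0.0515, 0.1401]
orientation: [0.005, 0.08, 0.997, -0.001]
wrist_force: [0.8, -0.5, -0.4]
finger_gap: -0.0001
grip_force: 0.0
```

```bash
python3 - <<'E'
from h import *
p=viewer.read_camera("top");a=cv2.resize(p["image"][80:290,180:450,::-1],(771,600),interpolation=cv2.INTER_CUBIC)
cv2.imwrite("pics/t2.png",a)
p=viewer.read_camera("side");cv2.imwrite("pics/s2.png",cv2.resize(p["image"][140:310,220:450,::-1],(800,591),interpolation=cv2.INTER_CUBIC))
E
```

```text
(no output)
```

View pics/t2.png

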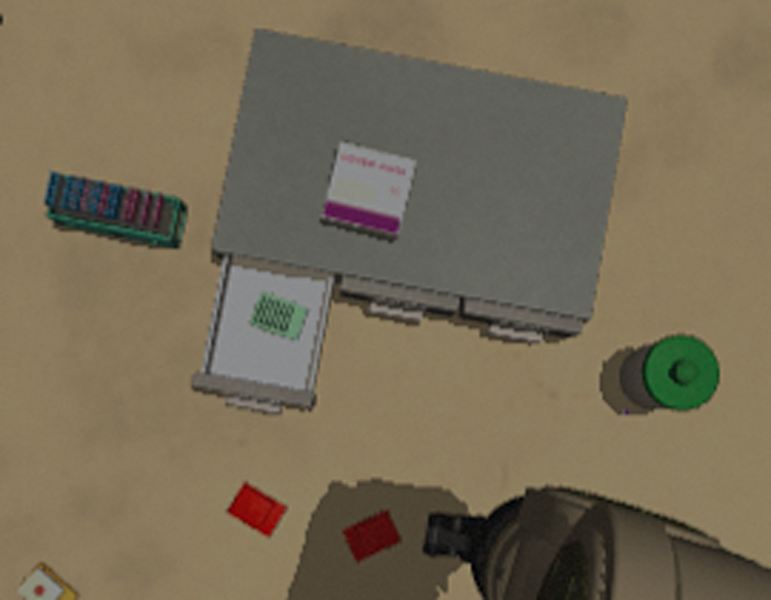

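View pics/s2.png

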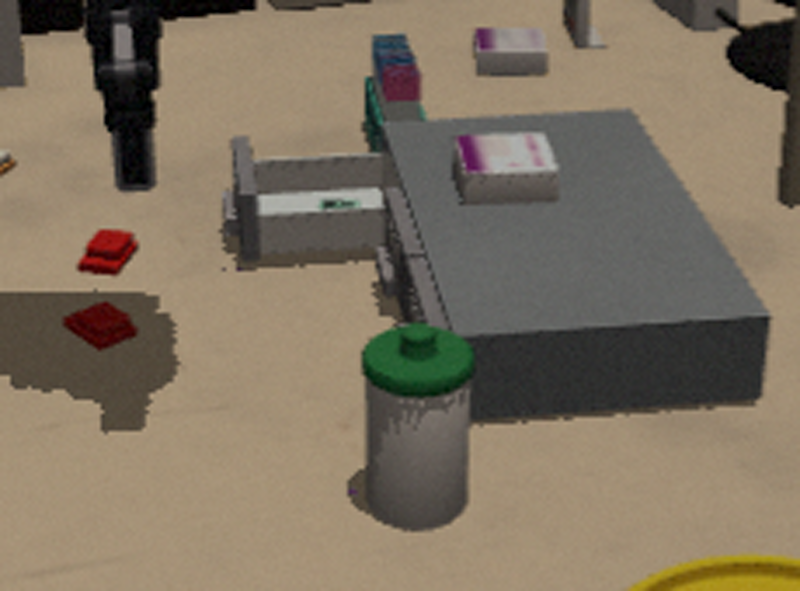

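The middle and right fronts (top crop ~(400,293) and ~(520,318)) are flush against the cabinet. The left drawer's front corner is still at (192,386), where it was at the start. Jar, rack and carton have not moved, and the arm is clear of everything.

```bash
python3 -c "
from workcell import env
print(env.hand_in())"
```

```text
the job is handed in; nothing more can be done
None
```

The middle and right drawers (pink and blue wax-block cassettes) are pushed gently home, the left drawer with the empty cassette still stands open where it was, nothing around the file has moved, and the job is handed in.

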